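# Set out the sharpening station

### The arm

A 6-joint arm with a two-finger parallel gripper is mounted at the origin on the work surface. World frame = base frame: x ahead of the robot, y to its left, z up, the work surface at z = 0. Lengths are in m, angles in rad, forces in N, time in s.
With the tool pointing down it reaches from about 0.425 to 0.925 m from the base axis. Payload 12.5 kg.
Tool frame: the origin (TCP) lies on the centre line of the jaws, within the pads' length; the fingertips stand 22 mm ahead of it and the grasp point (between the pads) lies 3 mm ahead of it (manip.nose_length is the distance from the TCP to the fingertips, in m); z points along the fingers, y is the direction in which the jaws open and shut (so a half turn about z gives the same grasp; the last joint's range is limited). The gripper opens to 85 mm and grips with 20 to 120 N. Pads are 22 mm wide; open, the fingers measure 114 mm over their backs; the gripper's body (76 mm by 85 mm) begins 54 mm behind the grasp point. The pads swing forward as they close: fully open they stand 13 mm farther back than shut.
Start: joints at [-1.232, 0.491, 1.559, -0, 1.092, -0.106], TCP at [0.269, -0.564, 0.253] pointing down, gripper open.
Joint ranges: [-3.1, 3.1], [-0.84, 2.19], [0.05, 2.79], [-1.13, 4.28], [0.06, 2.93], [-2.69, 2.69]. Speed limits (rad/s): [2.22, 2.22, 2.79, 3.14, 3.14, 3.14].

### API

Orientations are given as a rotation vector (axis times angle).
In Python, from bench import manip gives the robot as it stands.
- The arm moves only by the tool carry_out, never from a script. Its argument "plan" is a list of rows, each an object with "offset": the shift along the tool's x, y, z in m, a list of three; "roll": the turn about the tool's z in degrees; "gripper": the finger opening in m, from 0 to 0.0854. A call has 1 to 8 rows; each row shifts and turns the commanded pose from where the row before left it, along the tool's axes as they then stand; what a row does not reach is not made up. A row lasts 1/12 s, in which the tool goes at most 41.7 mm and 7.16 degrees, less where a joint would pass 70% of its speed; a pose out of reach is approached as far as the arm can. A call with a gripper value outside its range is refused whole. The fingers move at their own pace and stop on an object; the grip force is fixed at half the most. Time passes only in rows, so rows that do not move let the fingers close. It gives the time, the measured TCP pose, the force and the opening at its end, in the units of the state.
- manip.state(): the state, without advancing time (a new reading comes with each control period).
- manip.camera(name): name is "scene" or "top" or "wrist"; returns a dict with "frame" (384x512x3 uint8, red, green, blue), "mtx" (3x3 intrinsics, pixels), "xyz" and "rotation" of the camera in the world. Camera axes: x right, y down, z forward; pixel columns grow to the right and rows downward; lengths in m; the calibration is good to about 2 mm. A picture is of the moment at which its call begins. There is no depth.
- manip.hand_in(): hands the job in, once; it reports no verdict.
The state is a dict: "clock": time; "joint_pos": joint angles; "joint_vel": joint speeds; "effort": joint torques, N m; "ee_pos": TCP position; "eef_rot": TCP orientation; "contact_force": force on the tool from outside, world axes, zero at the start; "moment": the same for the moment, N m; "gripper_width": opening from 0.0 (shut) to 1.0 (fully open).
Only numpy, scipy, OpenCV 4.12 (cv2) and the standard library are available. Lean on these libraries where they do the work, as an engineer would, in place of code of your own. Each camera call takes 0.05 s, during which the arm holds its last target. There are 200 camera calls.

### The job

Set out the sharpening station on the wooden work board: put the wooden stone base flat in the centre of the board, midway between its left and right edges where the anvil and the vice stand, its length square to the board and pointing away from the robot; lay the longest stone centred along the top of the base, and set the smallest stone on the middle of that one. Lay the middle-sized stone flat on the board beside the base, on the anvil's side, parallel to it and level with its middle, and stand the oil tin on the board behind the far end of the base, in line with it, each leaving a gap of about a finger or two (15 to 35 mm) to the base. Keep the tin upright, and do not shift or tip the brass bowl or the glass jar.

Things in the scene. Friction and masses are not known exactly. Their poses are not given: they have to be found in the camera images.
- board: Flat dark-brown wooden work board lying fixed on the table, 320 (x) by 360 (y) by 12 mm; origin at the centre of its underside, top 12 mm above the origin; x points away from the robot, y to the left, turned a little at random. It lies on one side of the table (left or right), the black rubber mat with the loose things on the other.
- anvil: Small steel bench anvil with a horn pointing to the robot, fixed on the board near its left or right edge: origin at the centre of its underside, 155 mm to the side of the board's centre (y) and up to 30 mm nearer or farther (x). Foot 70 (x) by 46 (y) mm, 65 mm high, 120 mm long (x) over the horn.
- vice: Small grey screw vice with two upright jaws, fixed on the board near the other side edge from the anvil: origin at the centre of its underside, 155 mm to the side of the board's centre and up to 30 mm nearer or farther (x). About 115 (x) by 54 (y) by 59 mm high.
- base: The stone base: plain pale wooden slab, loose, 150 (x) by 56 (y) by 20 mm high, 0.09 to 0.16 kg; origin at the centre of its underside, x along its length. Starts on the mat.
- long_stone: The longest of the three grey stones: whetstone slab, dark lower half, grey upper half, loose, 130 (x) by 45 (y) by 22 mm high, 0.22 to 0.39 kg; origin at the centre of its underside, x along its length. Starts on the mat.
- short_stone: The middle-sized grey stone: finishing stone, loose, 85 (x) by 35 (y) by 20 mm high, 0.10 to 0.18 kg; origin at the centre of its underside, x along its length. Starts on the mat.
- dressing_stone: The smallest grey stone, a stubby dressing block, loose, 42 (x) by 30 (y) by 26 mm high, 0.06 to 0.10 kg; origin at the centre of its underside, x along its length. Starts on the mat.
- oil_tin: Squat round bare-metal tin with closed lid, loose, 52 mm diameter, 42 mm high, 0.10 to 0.18 kg; origin at the centre of its underside, z up. Starts on the mat.
- bowl: Bystander: small open brass bowl, loose, 80 mm across the rim, 30 mm high, standing on the mat among the other things (all start on the mat, its top 4 mm above the table, in six mixed-up places in two rows of three about 170 mm apart in x and 120 mm in y, long sides roughly along x). Origin at the centre of its underside.
- jar: Bystander: amber glass jar with dark cap, loose, 44 mm diameter, 75 mm high, standing on the table beyond the board and mat, near the middle. Origin at the centre of its underside.
There are look-alikes about, which are no part of the job. Leave any pink or red look-alike of the dressing_stone alone. Leave any green look-alike of the short_stone alone.

How it is judged:
At the end, for the whole second after the job is handed in: Base centred on board (15 mm, 9 deg). Long stone on base (12 mm, 8 deg), small stone on it (12 mm). Middle stone on board, anvil side, 50-94 mm from base centre (18 mm lengthwise, 10 deg). Tin behind base on board, 105-143 mm from its centre, 18 mm off axis. All level, upright, released, at rest (x of base in the frame of board between -0.015 and 0.015 m and y of base in the frame of board between -0.015 and 0.015 m and z of base in the frame of board between 0.009 and 0.015 m and angle between the x axis of base and the x axis of board, either way round below 0.16 rad and horizontal distance between long_stone and base below 0.012 m and angle between the x axis of long_stone and the x axis of base, either way round below 0.15 rad and z of long_stone in the frame of base between 0.017 and 0.023 m and horizontal distance between dressing_stone and long_stone below 0.012 m and z of dressing_stone in the frame of long_stone between 0.019 and 0.025 m and horizontal distance between short_stone and base between 0.05 and 0.094 m and x of short_stone in the frame of base between -0.018 and 0.018 m and horizontal distance between short_stone and anvil below 0.145 m and angle between the x axis of short_stone and the x axis of base, either way round below 0.18 rad and z of short_stone in the frame of board between 0.009 and 0.015 m and horizontal distance between oil_tin and base between 0.105 and 0.143 m and x of oil_tin in the frame of board above 0.08 m and y of oil_tin in the frame of base between -0.018 and 0.018 m and z of oil_tin in the frame of board between 0.009 and 0.015 m and angle between each of base, long_stone, short_stone, dressing_stone, oil_tin's own z axis and vertical below 0.1 rad and linear speed of each of base, long_stone, short_stone, dressing_stone, oil_tin below 0.02 m/s and angular speed of each of base, long_stone, short_stone, dressing_stone, oil_tin below 0.2 rad/s); the robot touches nothing.
It fails at once if the bowl was shifted by more than 25 mm or tipped (distance of bowl from where it was at the start of the episode above 0.025 m or angle between bowl's own z axis and vertical above 0.4 rad).
It fails at once if the jar was shifted by more than 25 mm or tipped (distance of jar from where it was at the start of the episode above 0.025 m or angle between jar's own z axis and vertical above 0.4 rad).
It fails at once if the oil tin was tipped by more than 30 degrees (angle between oil_tin's own z axis and vertical above 0.52 rad).
It also fails if it takes over 128 s, if anything falls off the work surface, if the arm or the gripper's body presses on something with over 40 N, if the wrist force passes 120 N, or if a joint passes its speed limit or range.

## Working session

There is one attempt and no reset: what is moved stays moved. The work goes in short steps, Python scripts to look and compute and a tool call to move; the robot and the scene stay as the last step left them, time stands still between calls to the robot, and variables do not carry over. Pictures are saved under pics/ and viewed, about 12 in all and at most 16, crops included, and the job is handed in when it is done.

Besides the shell and the picture viewer there is one more tool, called in YAML: its name, and indented under it one key for each argument. carry_out: Moves the arm, as the interface text tells. Its arguments: {"type":"object","properties":{"plan":{"type":"array","items":{"type":"object","properties":{"offset":{"type":"array","items":{"type":"number"}},"roll":{"type":"number"},"gripper":{"type":"number"}}}}},"required":["plan"]}

```bash
ls; mkdir -p pics; cat > h.py <<'E'
import numpy as np, cv2
from bench import manip
def cam(n):
    c=manip.camera(n); return c
def save(c,name): cv2.imwrite(f'pics/{name}.png',cv2.cvtColor(c['frame'],cv2.COLOR_RGB2BGR))
def R(c):
    r=np.array(c['rotation'],float)
    return r if r.shape==(3,3) else cv2.Rodrigues(r)[0]
def ray(c,uv):
    uv=np.atleast_2d(uv).astype(float); K=np.array(c['mtx'])
    d=np.c_[uv,np.ones(len(uv))]@np.linalg.inv(K).T
    return np.array(c['xyz']),d@R(c).T
def onplane(c,uv,z):
    o,d=ray(c,uv); return o+d*((z-o[2])/d[:,2])[:,None]
def tri(c1,u1,c2,u2):
    o1,d1=ray(c1,u1);o2,d2=ray(c2,u2);d1=d1[0];d2=d2[0]
    t=np.linalg.lstsq(np.c_[d1,-d2],o2-o1,rcond=None)[0]
    a=o1+t[0]*d1;b=o2+t[1]*d2
    return (a+b)/2,np.linalg.norm(a-b)
def proj(c,P):
    P=np.atleast_2d(P); q=(P-np.array(c['xyz']))@R(c)@np.array(c['mtx']).T
    return q[:,:2]/q[:,2:]
E
python3 - <<'E'
from h import *
s=manip.state()
for k,v in s.items(): print(k,np.round(v,3))
print(manip.nose_length)
for n in ('top','scene','wrist'):
    c=cam(n); save(c,n+'0'); np.save(f'{n}0.npy',c,allow_pickle=True)
    print(n,np.round(c['mtx'],1).tolist(),np.round(c['xyz'],3),np.round(c['rotation'],3).tolist())
a=[cv2.imread(f'pics/{n}0.png') for n in ('top','scene')]
cv2.imwrite('pics/top0b.png',cv2.resize(a[0],(800,600)))
cv2.imwrite('pics/scene0b.png',cv2.resize(a[1],(800,600)))
E
```

```text
pics
clock 0.0
joint_pos [-1.232  0.492  1.559 -0.     1.092 -0.106]
joint_vel [ 0.    -0.001 -0.    -0.    -0.002 -0.001]
effort [-1.0000e-03 -6.1846e+01 -2.6159e+01 -0.0000e+00  4.0000e-03  0.0000e+00]
ee_pos [ 0.269 -0.564  0.253]
eef_rot [-3.063 -0.693  0.   ]
contact_force [0.536 0.202 0.702]
moment [-0.024  0.006 -0.02 ]
gripper_width 0.999
0.022
top [[463.4, 0.0, 255.1], [0.0, 463.4, 192.4], [0.0, 0.0, 1.0]] [ 0.263 -0.045  1.286] [-2.116, 2.128, -0.205]
scene [[395.7, 0.0, 259.6], [0.0, 395.7, 199.4], [0.0, 0.0, 1.0]] [ 0.975 -0.813  0.613] [-2.07, -0.597, 0.299]
wrist [[279.6, 0.0, 255.6], [0.0, 279.6, 198.2], [0.0, 0.0, 1.0]] [ 0.329 -0.536  0.373] [2.46, -1.554, -0.209]
```

View pics/top0b.png

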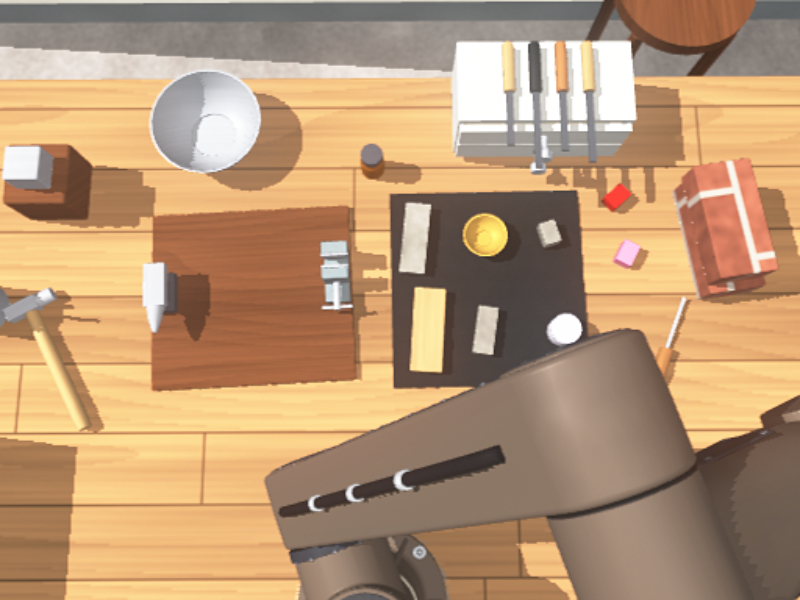

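View pics/scene0b.png

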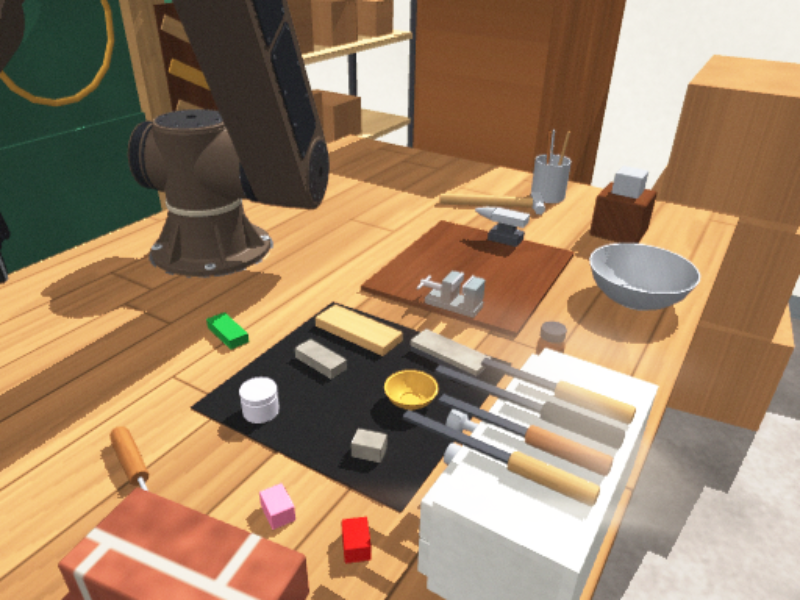

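Top view (800×600 px) shows the board at about (152..355, 207..390), with the anvil left (157,290) and the vice right (336,275). On the mat:
- base (428,330)
- long stone (415,238)
- short stone (486,330)
- dressing stone (549,233)
- tin (565,330)
- bowl (485,234)

The jar is at (372,160).

What could be mistaken for the dressing stone: grey (549,233), which is the right one, pink (627,254) and red (617,197). For the short stone: grey (486,330), which is right, and green (scene view 228,330).

```bash
cat > m0.py <<'E'
from h import *
T=np.load('top0.npy',allow_pickle=True).item(); S=np.load('scene0.npy',allow_pickle=True).item()
hsv=cv2.cvtColor(T['frame'],cv2.COLOR_RGB2HSV)
px={'base':(428,330,.024),'long':(415,238,.026),'short':(486,330,.024),'dress':(549,233,.030),'tin':(565,330,.046),'bowl':(485,234,.034)}
x0,y0,x1,y1=[int(v*.64) for v in (396,196,578,382)]
sub=hsv[:,:,2]>75
m=np.zeros(sub.shape,np.uint8); m[y0:y1,x0:x1]=sub[y0:y1,x0:x1]
n,l,st,ce=cv2.connectedComponentsWithStats(m)
for k,(u,v,z) in px.items():
    i=l[int(v*.64),int(u*.64)]
    cs=cv2.findContours((l==i).astype(np.uint8),0,1)[0][0]
    r=cv2.minAreaRect(cs); b=cv2.boxPoints(r); P=onplane(T,b,z)[:,:2]
    e=[P[1]-P[0],P[2]-P[1]]; L=[np.linalg.norm(q) for q in e]; q=e[int(np.argmax(L))]
    print(k,st[i][4],'c',P.mean(0).round(4),'size',np.round(L,3),'yaw',np.degrees(np.arctan2(q[1],q[0])).round(1)%180)
# board
bm=((hsv[:,:,0]<12)&(hsv[:,:,1]>110)&(hsv[:,:,2]<190)&(hsv[:,:,2]>50)).astype(np.uint8)
bm[:, :90]=0; bm[:,235:]=0; bm[:120]=0; bm[260:]=0
bm=cv2.morphologyEx(bm,cv2.MORPH_OPEN,np.ones((5,5)))
cs=max(cv2.findContours(bm,0,1)[0],key=cv2.contourArea)
b=cv2.boxPoints(cv2.minAreaRect(cs)); P=onplane(T,b,.012)
print('board',(b/.64).round(0).tolist(),P[:,:2].round(3).tolist(),P.mean(0).round(4),np.linalg.norm(P[1]-P[0]).round(3),np.linalg.norm(P[2]-P[1]).round(3))
print('jar',onplane(T,[[372*.64,155*.64]],.075))
E
python3 m0.py
```

```text
base 12003 c [ 0.5337 -0.2027] size [0.336 0.328] yaw 179.7
long 12003 c [ 0.5333 -0.2025] size [0.335 0.328] yaw 179.7
short 12003 c [ 0.5337 -0.2027] size [0.336 0.328] yaw 179.7
dress 12003 c [ 0.5324 -0.202 ] size [0.334 0.327] yaw 179.7
tin 12003 c [ 0.529 -0.2  ] size [0.33  0.323] yaw 179.7
bowl 12003 c [ 0.5315 -0.2015] size [0.333 0.326] yaw 179.7
board [[143.0, 216.0], [346.0, 205.0], [355.0, 379.0], [152.0, 389.0]] [[0.67, 0.419], [0.688, 0.047], [0.37, 0.029], [0.353, 0.384]] [0.5201 0.2198 0.012 ] 0.373 0.319
jar [[ 0.7598583  -0.00251441  0.075     ]]
```

```bash
sed -i 's/hsv\[:,:,2\]>75/hsv[:,:,2]>115/' m0.py
cat >> m0.py <<'E'
def fit(pts): 
    vx,vy,a,b=cv2.fitLine(np.float32(pts),cv2.DIST_HUBER,0,.01,.01).ravel(); return (a,b,vx,vy)
d=bm
top=[(u,np.nonzero(d[:,u])[0][0]-.5) for u in range(118,200)]
bot=[(u,np.nonzero(d[:,u])[0][-1]+.5) for u in range(105,222)]
right=[(np.nonzero(d[v])[0][-1]+.5,v) for v in list(range(138,152))+list(range(200,238))]
left=[(np.nonzero(d[v])[0][0]-.5,v) for v in list(range(142,160))+list(range(220,244))]
ln={}
for n,p in dict(top=top,bot=bot,left=left,right=right).items():
    W=onplane(T,p,.012)[:,:2]; ln[n]=f=fit(W); print(n,np.round(f,3),np.degrees(np.arctan2(f[3],f[2])).round(2))
def X(f,g):
    t=np.linalg.solve(np.array([[f[2],-g[2]],[f[3],-g[3]]],float),[g[0]-f[0],g[1]-f[1]]); return np.array([f[0]+t[0]*f[2],f[1]+t[0]*f[3]])
C=np.array([X(ln['top'],ln['left']),X(ln['top'],ln['right']),X(ln['bot'],ln['right']),X(ln['bot'],ln['left'])])
print(C.round(3).tolist(),C.mean(0).round(4),[np.linalg.norm(C[i]-C[i-1]).round(3) for i in range(4)])
E
python3 m0.py
```

```text
base 1158 c [ 0.4565 -0.0984] size [0.152 0.059] yaw 176.8
long 759 c [ 0.6236 -0.0771] size [0.132 0.048] yaw 174.1
short 422 c [ 0.4548 -0.1999] size [0.086 0.038] yaw 171.0
dress 194 c [ 0.6299 -0.3177] size [0.037 0.044] yaw 15.300000000000011
tin 330 c [ 0.451 -0.329] size [0.049 0.057] yaw 177.0
bowl 653 c [ 0.6265 -0.2027] size [0.079 0.078] yaw 89.7
board [[143.0, 216.0], [346.0, 205.0], [355.0, 379.0], [152.0, 389.0]] [[0.67, 0.419], [0.688, 0.047], [0.37, 0.029], [0.353, 0.384]] [0.5201 0.2198 0.012 ] 0.373 0.319
jar [[ 0.7598583  -0.00251441  0.075     ]]
top [ 0.679  0.223  0.051 -0.999] -87.1
bot [ 0.365  0.154  0.052 -0.999] -87.04
left [0.537 0.395 0.999 0.047] 2.72
right [0.495 0.036 0.999 0.054] 3.11
[[0.67, 0.402], [0.688, 0.046], [0.371, 0.029], [0.353, 0.387]] [0.5203 0.2161] [np.float64(0.317), np.float64(0.356), np.float64(0.317), np.float64(0.358)]
```

Every size fits the text: base 152×59, long stone 132×48, short stone 86×38, and the board 317×357 centred at (0.520, 0.216) with yaw 2.9°. Next I'll go above the mat for a closer look.

carry_out:
  plan:
    - {"offset": [0, 0, -0.012], "roll": 6.4}
    - {"offset": [0, 0, -0.012], "roll": 6.4}
    - {"offset": [0, 0, -0.012], "roll": 6.4}
    - {"offset": [0, 0, -0.012], "roll": 6.3}
    - {"offset": [0.015, -0.036, 0]}
    - {"offset": [0.015, -0.036, 0]}
    - {"offset": [0.015, -0.036, 0]}
    - {"offset": [0.015, -0.036, 0]}

```text
schema error: expected keys offset, roll, gripper
```

carry_out:
  plan:
    - {"offset": [0.015, -0.036, 0]}
    - {"offset": [0.015, -0.036, 0]}
    - {"offset": [0.015, -0.036, 0]}
    - {"offset": [0.015, -0.036, 0]}
    - {"offset": [0.015, -0.036, 0]}
    - {"offset": [0.015, -0.036, 0]}
    - {"offset": [0, 0, 0]}
    - {"offset": [0, 0, 0]}

```text
schema error: expected keys offset, roll, gripper
```

```bash
python3 - <<'E'
from h import *
s=manip.state(); print(s['clock'],np.round(s['ee_pos'],4),np.round(s['eef_rot'],4),np.round(s['contact_force'],1))
c=cam('wrist'); np.save('w1.npy',c,allow_pickle=True); save(c,'w1'); print(np.round(c['xyz'],3),R(c).round(3).tolist())
c=cam('top'); np.save('top1.npy',c,allow_pickle=True)
E
```

```text
0.15 [ 0.2689 -0.564   0.2529] [-3.0634e+00 -6.9270e-01  1.0000e-04] [ 0.7  0.2 -0. ]
[ 0.329 -0.536  0.373] [[0.429, -0.871, -0.238], [-0.903, -0.414, -0.112], [-0.001, 0.263, -0.965]]
```

View pics/w1.png

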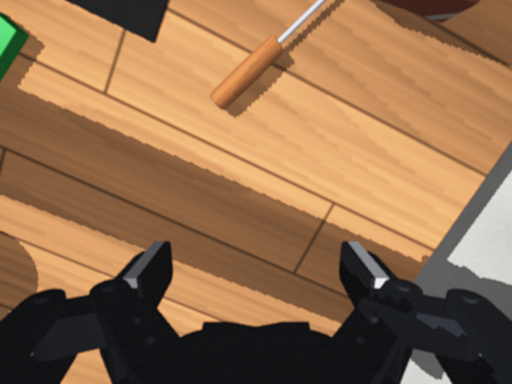

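The move was refused because each row needs all three keys; the picture only shows the start pose. Resending.

carry_out:
  plan:
    - {"offset": [0, 0, -0.012], "roll": 6.4, "gripper": 0.085}
    - {"offset": [0, 0, -0.012], "roll": 6.4, "gripper": 0.085}
    - {"offset": [0, 0, -0.012], "roll": 6.4, "gripper": 0.085}
    - {"offset": [0, 0, -0.012], "roll": 6.3, "gripper": 0.085}
    - {"offset": [0.018, -0.036, 0], "roll": 0, "gripper": 0.085}
    - {"offset": [0.018, -0.036, 0], "roll": 0, "gripper": 0.085}
    - {"offset": [0.018, -0.036, 0], "roll": 0, "gripper": 0.085}
    - {"offset": [0.018, -0.036, 0], "roll": 0, "gripper": 0.085}

```text
clock: 0.92
ee_pos: [0.3412, -0.4186, 0.3012]
eef_rot: [-3.142, 0.002, -0.0]
contact_force: [1.5, -0.9, 0.5]
gripper_width: 0.998
```

carry_out:
  plan:
    - {"offset": [0.018, -0.036, 0], "roll": 0, "gripper": 0.085}
    - {"offset": [0.018, -0.036, 0], "roll": 0, "gripper": 0.085}
    - {"offset": [0.018, -0.036, 0], "roll": 0, "gripper": 0.085}
    - {"offset": [0.018, -0.036, 0], "roll": 0, "gripper": 0.085}
    - {"offset": [0.018, -0.036, 0], "roll": 0, "gripper": 0.085}
    - {"offset": [0.018, -0.036, 0], "roll": 0, "gripper": 0.085}
    - {"offset": [0, 0, 0], "roll": 0, "gripper": 0.085}
    - {"offset": [0, 0, 0], "roll": 0, "gripper": 0.085}

```text
clock: 1.58
ee_pos: [0.4497, -0.2025, 0.3014]
eef_rot: [3.141, 0.006, 0.0]
contact_force: [0.3, -1.7, -0.3]
gripper_width: 0.993
```

```bash
python3 - <<'E'
from h import *
s=manip.state(); print(s['clock'],np.round(s['ee_pos'],4),np.round(s['eef_rot'],4),np.round(s['contact_force'],1))
c=cam('wrist'); np.save('w1.npy',c,allow_pickle=True); save(c,'w1b'); print(np.round(c['xyz'],3))
E
```

```text
1.5833 [ 0.4497 -0.2025  0.3014] [3.1414e+00 5.6000e-03 3.0000e-04] [ 0.3 -1.7 -0.3]
[ 0.516 -0.203  0.422]
```

View pics/w1b.png

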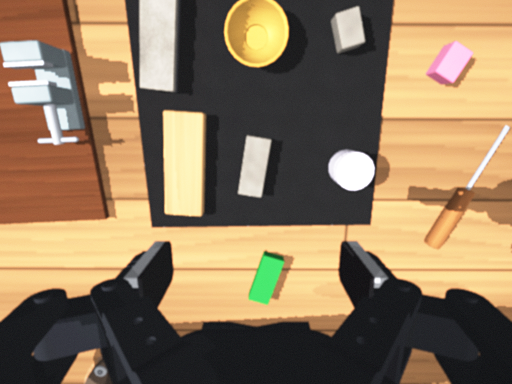

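The close view shows the base at (184,163), short stone (255,166), tin (351,170), dressing stone (348,30; the pink look-alike is at (450,62)), bowl (256,32) and long stone (160,45). The green look-alike is at (266,277).

```bash
cat >> h.py <<'E'
Z={'base':.024,'long':.026,'short':.024,'dress':.030,'tin':.046}
G={'base':(.4565,-.0984),'long':(.6236,-.0771),'short':(.4548,-.1999),'dress':(.6299,-.3177),'tin':(.451,-.329)}
def blob(c,P,thr=115):
    v=cv2.cvtColor(c['frame'],cv2.COLOR_RGB2HSV)[:,:,2]
    n,l,st,ce=cv2.connectedComponentsWithStats((v>thr).astype(np.uint8))
    u=proj(c,P)[0].astype(int); i=l[u[1],u[0]]
    cs=max(cv2.findContours((l==i).astype(np.uint8),0,1)[0],key=cv2.contourArea)
    return cv2.boxPoints(cv2.minAreaRect(cs)),st[i]
def meas(c,k,xy=None,z=None,thr=115):
    z=Z[k] if z is None else z; xy=G[k] if xy is None else xy
    b,st=blob(c,[*xy,z],thr); P=onplane(c,b,z)[:,:2]
    e=[P[1]-P[0],P[2]-P[1]]; L=[np.linalg.norm(q) for q in e]; q=e[int(np.argmax(L))]
    yaw=np.degrees(np.arctan2(q[1],q[0])); yaw=(yaw+90)%180-90
    return P.mean(0),L,yaw,b.mean(0),st
def go(xy=None,z=None,yaw=None):
    s=manip.state(); r=cv2.Rodrigues(np.array(s['eef_rot']))[0]; p=np.array(s['ee_pos'])
    y=np.degrees(np.arctan2(r[1,0],r[0,0]))
    t=np.array([*(xy if xy is not None else p[:2]), z if z is not None else p[2]])
    print('clock',round(s['clock'],2),'at',p.round(4),'yaw',round(y,2),'w',round(s['gripper_width'],3))
    if yaw is not None:
        print('  roll',round(y-yaw,2)); a=np.radians(yaw); d=t-p
        print('  then offset (mm)',(1000*np.array([d[0]*np.cos(a)+d[1]*np.sin(a), d[0]*np.sin(a)-d[1]*np.cos(a), -d[2]])).round(1))
    else: print('  offset (mm)',(1000*r.T@(t-p)).round(1))
E
python3 - <<'E'
from h import *
T=np.load('top0.npy',allow_pickle=True).item(); w=np.load('w1.npy',allow_pickle=True).item()
for k in Z:
    m=meas(w,k); t=meas(T,k); h,g=tri(T,t[3],w,m[3])
    print(k,m[0].round(4),np.round(m[1],3),'yaw',round(m[2],1),'tri',h.round(4),'gap',round(g,4))
go(G['base'],.1,-3.2)
E
```

```text
base [ 0.4562 -0.0999] [0.058 0.152] yaw -2.6 tri [ 0.4579 -0.0982  0.0138] gap 0.0018
long [ 0.6085 -0.0771] [0.045 0.105] yaw -4.1 tri [ 0.6153 -0.0776  0.0313] gap 0.0119
short [ 0.4542 -0.1998] [0.086 0.036] yaw -10.1 tri [ 0.455  -0.2001  0.0214] gap 0.0003
dress [ 0.6289 -0.3172] [0.037 0.047] yaw 17.8 tri [ 0.6315 -0.3191  0.0231] gap 0.0006
tin [ 0.4543 -0.3322] [0.056 0.061] yaw -89.9 tri [ 0.4532 -0.3356  0.036 ] gap 0.0001
clock 1.63 at [ 0.4492 -0.2038  0.3013] yaw 0.1 w 0.995
  roll 3.3
  then offset (mm) [   1.4 -105.6  201.3]
```

carry_out:
  plan:
    - {"offset": [0.002, -0.035, 0.02], "roll": 3.0, "gripper": 0.085}
    - {"offset": [0, -0.035, 0.02], "roll": 0, "gripper": 0.085}
    - {"offset": [0, -0.035, 0.02], "roll": 0, "gripper": 0.085}
    - {"offset": [0, 0, 0.04], "roll": 0, "gripper": 0.085}
    - {"offset": [0, 0, 0.04], "roll": 0, "gripper": 0.085}
    - {"offset": [0, 0, 0.035], "roll": 0, "gripper": 0.085}
    - {"offset": [0, 0, 0], "roll": 0, "gripper": 0.085}
    - {"offset": [0, 0, 0], "roll": 0, "gripper": 0.085}

```text
clock: 2.3
ee_pos: [0.4542, -0.1003, 0.1257]
eef_rot: [-3.139, 0.085, 0.005]
contact_force: [0.3, 0.9, 0.6]
gripper_width: 0.996
```

```bash
python3 - <<'E'
from h import *
c=cam('wrist'); np.save('w2.npy',c,allow_pickle=True); save(c,'w2')
m=meas(c,'base');print(m[0].round(4),np.round(m[1],3),m[2],m[3])
go((.457,-.0988),.024,-2.9)
E
```

```text
[ 0.4562 -0.0989] [0.055 0.15 ] -1.3028780122023136 [253.5 195.5]
clock 2.35 at [ 0.455  -0.1005  0.1271] yaw -3.11 w 0.995
  roll -0.21
  then offset (mm) [  1.9  -1.8 103.1]
```

View pics/w2.png

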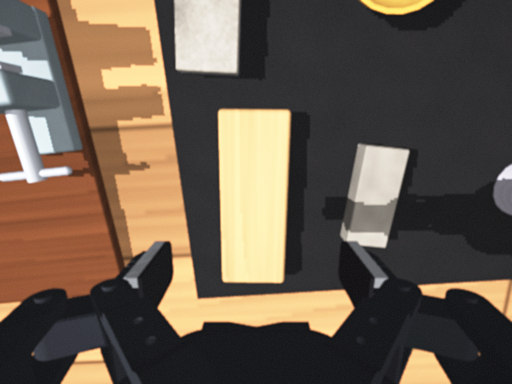

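The base lies square between the open fingers, at (255,195). Its measured size of 55×150 mm fits. Going down to grasp.

carry_out:
  plan:
    - {"offset": [0.001, -0.002, 0.035], "roll": 0, "gripper": 0.085}
    - {"offset": [0.001, 0, 0.035], "roll": 0, "gripper": 0.085}
    - {"offset": [0, 0, 0.02], "roll": 0, "gripper": 0.085}
    - {"offset": [0, 0, 0.012], "roll": 0, "gripper": 0.085}
    - {"offset": [0, 0, 0], "roll": 0, "gripper": 0.04}
    - {"offset": [0, 0, 0], "roll": 0, "gripper": 0.04}
    - {"offset": [0, 0, 0], "roll": 0, "gripper": 0.04}
    - {"offset": [0, 0, 0], "roll": 0, "gripper": 0.04}

```text
clock: 3.02
ee_pos: [0.4579, -0.0981, 0.0265]
eef_rot: [3.139, -0.083, 0.006]
contact_force: [-1.8, -2.5, 9.0]
gripper_width: 0.641
```

carry_out:
  plan:
    - {"offset": [0, 0, 0], "roll": 0, "gripper": 0.04}
    - {"offset": [0, 0, 0], "roll": 0, "gripper": 0.04}
    - {"offset": [0, 0, -0.02], "roll": 0, "gripper": 0.04}
    - {"offset": [0, 0, -0.03], "roll": 0, "gripper": 0.04}
    - {"offset": [0, 0, -0.03], "roll": 0, "gripper": 0.04}
    - {"offset": [0, 0, -0.03], "roll": 0, "gripper": 0.04}
    - {"offset": [0, 0, -0.02], "roll": 0, "gripper": 0.04}
    - {"offset": [0, 0, 0], "roll": 0, "gripper": 0.04}

```text
clock: 3.68
ee_pos: [0.4582, -0.098, 0.1593]
eef_rot: [3.138, -0.082, 0.013]
contact_force: [-0.2, 0.1, -0.6]
gripper_width: 0.641
```

```bash
python3 - <<'E'
from h import *
go((.5203,.2161),.155,2.9)
c=cam('wrist'); save(c,'w3')
m=meas(c,'base',xy=manip.state()['ee_pos'][:2],z=manip.state()['ee_pos'][2]);print(m[0].round(4),np.round(m[1],3),m[2],m[3])
E
```

```text
clock 3.68 at [ 0.4582 -0.098   0.1593] yaw -3.01 w 0.641
  roll -5.91
  then offset (mm) [  77.9 -310.5    4.3]
[ 0.4928 -0.0569] [0.123 0.16 ] 0.34296223238970924 [160.5 173. ]
```

Gripped at 54.7 mm. The touchdown height fits too: TCP 26.5 mm with the base standing on the 4 mm mat. Carrying it to the board centre.

carry_out:
  plan:
    - {"offset": [0, 0, 0], "roll": -5.9, "gripper": 0.04}
    - {"offset": [0.01, -0.039, 0], "roll": 0, "gripper": 0.04}
    - {"offset": [0.01, -0.039, 0], "roll": 0, "gripper": 0.04}
    - {"offset": [0.01, -0.039, 0], "roll": 0, "gripper": 0.04}
    - {"offset": [0.01, -0.039, 0], "roll": 0, "gripper": 0.04}
    - {"offset": [0.01, -0.039, 0], "roll": 0, "gripper": 0.04}
    - {"offset": [0.01, -0.039, 0], "roll": 0, "gripper": 0.04}
    - {"offset": [0.01, -0.039, 0], "roll": 0, "gripper": 0.04}

```text
clock: 4.4
ee_pos: [0.5126, 0.1807, 0.1537]
eef_rot: [3.14, 0.079, -0.001]
contact_force: [0.7, -0.7, -0.7]
gripper_width: 0.642
```

carry_out:
  plan:
    - {"offset": [0.01, -0.038, 0], "roll": 0, "gripper": 0.04}
    - {"offset": [0, 0, 0], "roll": 0, "gripper": 0.04}
    - {"offset": [0, 0, 0.03], "roll": 0, "gripper": 0.04}
    - {"offset": [0, 0, 0.03], "roll": 0, "gripper": 0.04}
    - {"offset": [0, 0, 0.02], "roll": 0, "gripper": 0.04}
    - {"offset": [0, 0, 0], "roll": 0, "gripper": 0.04}
    - {"offset": [0, 0, 0], "roll": 0, "gripper": 0.04}
    - {"offset": [0, 0, 0], "roll": 0, "gripper": 0.04}

```text
clock: 5.07
ee_pos: [0.5215, 0.2171, 0.0751]
eef_rot: [-3.141, -0.079, -0.001]
contact_force: [-0.4, 0.0, -0.7]
gripper_width: 0.639
```

```bash
python3 - <<'E'
from h import *
go((.5223,.2163),.036,2.9)
c=cam('wrist'); np.save('w3.npy',c,allow_pickle=True); save(c,'w3')
E
```

```text
clock 5.07 at [0.5215 0.2171 0.0751] yaw 2.87 w 0.639
  roll -0.03
  then offset (mm) [ 0.8  0.8 39.1]
```

View pics/w3.png

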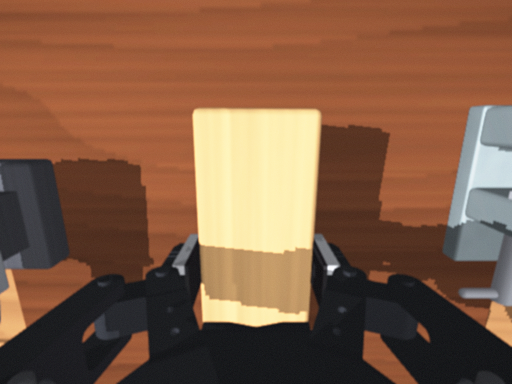

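The base is held flat at about (256,215), midway between the anvil's inner side (col 55) and the vice (col 460). Lowering and releasing.

carry_out:
  plan:
    - {"offset": [0.001, 0.001, 0.02], "roll": 0, "gripper": 0.04}
    - {"offset": [0, 0, 0.012], "roll": 0, "gripper": 0.04}
    - {"offset": [0, 0, 0.007], "roll": 0, "gripper": 0.04}
    - {"offset": [0, 0, 0], "roll": 0, "gripper": 0.04}
    - {"offset": [0, 0, 0], "roll": 0, "gripper": 0.04}
    - {"offset": [0, 0, 0], "roll": 0, "gripper": 0.08}
    - {"offset": [0, 0, 0], "roll": 0, "gripper": 0.08}
    - {"offset": [0, 0, 0], "roll": 0, "gripper": 0.08}

```text
clock: 5.78
ee_pos: [0.5223, 0.2163, 0.0357]
eef_rot: [-3.141, -0.079, -0.001]
contact_force: [0.2, -1.1, 0.2]
gripper_width: 0.935
```

carry_out:
  plan:
    - {"offset": [0, 0, -0.03], "roll": 0, "gripper": 0.085}
    - {"offset": [0, 0, -0.035], "roll": 0, "gripper": 0.085}
    - {"offset": [0, 0, -0.04], "roll": 0, "gripper": 0.085}
    - {"offset": [-0.02, 0, -0.04], "roll": 0, "gripper": 0.085}
    - {"offset": [-0.02, 0, -0.04], "roll": 0, "gripper": 0.085}
    - {"offset": [0, 0, -0.04], "roll": 0, "gripper": 0.085}
    - {"offset": [0, 0, -0.04], "roll": 0, "gripper": 0.085}
    - {"offset": [0, 0, 0], "roll": 0, "gripper": 0.085}

```text
clock: 6.45
ee_pos: [0.4863, 0.215, 0.3026]
eef_rot: [-3.138, -0.08, -0.018]
contact_force: [0.2, 0.7, -0.2]
gripper_width: 0.994
```

```bash
python3 - <<'E'
from h import *
c=cam('wrist'); np.save('w4.npy',c,allow_pickle=True); save(c,'w4')
go((.4545,-.2),.1257,-10.5)
m=meas(c,'base',(.5203,.216),.032,190);print(m[0].round(4),np.round(m[1],3),m[2],m[3])
E
```

```text
clock 6.5 at [0.4856 0.2147 0.299 ] yaw 2.89 w 0.995
  roll 13.39
  then offset (mm) [ 44.9 413.4 173.3]
[0.52   0.2158] [0.054 0.149] 3.9483887720016355 [256.5 146.5]
```

View pics/w4.png

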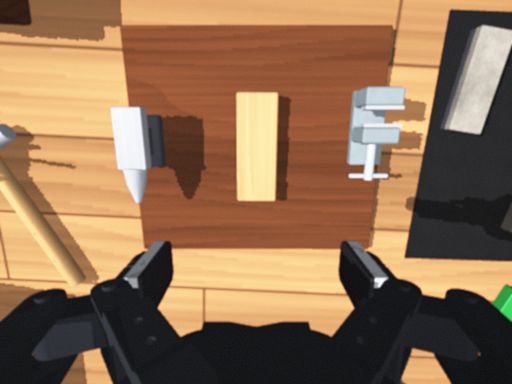

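The base sits on the board at (256,147), with board corners at about (123,26), (391,26), (372,247) and (145,248). I'll check the board centre from these corners, then go for the long stone.

```bash
python3 - <<'E'
from h import *
c=np.load('w4.npy',allow_pickle=True).item()
P=onplane(c,[(122,26),(392,26),(373,248),(146,248)],.012)[:,:2]; print(P.round(3).tolist(),P.mean(0),[np.linalg.norm(P[i]-P[i-1]).round(3) for i in range(4)])
m=meas(c,'long',thr=135);print(m[0].round(4),np.round(m[1],3),m[2],m[3])
go((.55,-.075),.2,-6)
E
```

```text
[[0.669, 0.4], [0.686, 0.047], [0.372, 0.023], [0.354, 0.384]] [0.52034625 0.21331732] [np.float64(0.316), np.float64(0.354), np.float64(0.315), np.float64(0.362)]
[ 0.6219 -0.0735] [0.134 0.05 ] -7.036007422969078 [479.5       79.499985]
clock 6.5 at [0.4856 0.2147 0.299 ] yaw 2.89 w 0.995
  roll 8.89
  then offset (mm) [ 94.3 281.4  99. ]
```

carry_out:
  plan:
    - {"offset": [0, 0, 0], "roll": 6.2, "gripper": 0.085}
    - {"offset": [0, 0, 0], "roll": 6.2, "gripper": 0.085}
    - {"offset": [0.0035, 0.0377, 0], "roll": 0, "gripper": 0.085}
    - {"offset": [0.0035, 0.0377, 0], "roll": 0, "gripper": 0.085}
    - {"offset": [0.0035, 0.0377, 0], "roll": 0, "gripper": 0.085}
    - {"offset": [0.0035, 0.0377, 0], "roll": 0, "gripper": 0.085}
    - {"offset": [0.0035, 0.0377, 0], "roll": 0, "gripper": 0.085}
    - {"offset": [0.0035, 0.0377, 0], "roll": 0, "gripper": 0.085}

```text
clock: 7.17
ee_pos: [0.4673, -0.0138, 0.294]
eef_rot: [-3.131, 0.26, 0.002]
contact_force: [0.7, -0.4, -0.1]
gripper_width: 0.995
```

carry_out:
  plan:
    - {"offset": [0.0035, 0.0377, 0], "roll": 0, "gripper": 0.085}
    - {"offset": [0.0035, 0.0377, 0.01], "roll": 0, "gripper": 0.085}
    - {"offset": [0.0035, 0.0377, 0.015], "roll": 0, "gripper": 0.085}
    - {"offset": [0.0035, 0.0377, 0.015], "roll": 0, "gripper": 0.085}
    - {"offset": [0.0035, 0.0377, 0.015], "roll": 0, "gripper": 0.085}
    - {"offset": [0, 0, 0.04], "roll": 0, "gripper": 0.085}
    - {"offset": [0, 0, 0.04], "roll": 0, "gripper": 0.085}
    - {"offset": [0, 0, 0.04], "roll": 0, "gripper": 0.085}

```text
clock: 7.83
ee_pos: [0.4534, -0.2015, 0.1178]
eef_rot: [-3.131, 0.263, 0.0]
contact_force: [1.3, 0.0, -0.3]
gripper_width: 0.993
```

```bash
python3 - <<'E'
from h import *
c=cam('wrist'); np.save('w5.npy',c,allow_pickle=True); save(c,'w5')
w1=np.load('w1.npy',allow_pickle=True).item()
for t in (90,115,140):
    m=meas(c,'short',thr=t);print(t,m[0].round(4),np.round(m[1],3),m[2],m[3])
    print(tri(c,m[3],w1,meas(w1,'short')[3]))
go(m[0],.0265,-9.5)
E
```

```text
90 [ 0.4549 -0.1999] [0.035 0.086] -8.582558100052438 [252.99997 204.49997]
(array([ 0.45376294, -0.19974651,  0.01296645]), np.float64(0.00024256291600865718))
115 [ 0.4546 -0.1995] [0.034 0.085] -8.636467594527517 [252.5 205. ]
(array([ 0.45435945, -0.19962165,  0.01645062]), np.float64(0.0005641665907568175))
140 [ 0.4546 -0.1995] [0.034 0.085] -8.636467594527517 [252.5 205. ]
(array([ 0.45435945, -0.19962165,  0.01645062]), np.float64(0.0005641665907568175))
clock 7.88 at [ 0.4511 -0.1999  0.1111] yaw -9.6 w 0.991
  roll -0.1
  then offset (mm) [ 3.4 -1.  84.6]
```

carry_out:
  plan:
    - {"offset": [0.003, 0, 0.03], "roll": -1, "gripper": 0.07}
    - {"offset": [0, 0, 0.03], "roll": 0, "gripper": 0.07}
    - {"offset": [0, 0, 0.015], "roll": 0, "gripper": 0.07}
    - {"offset": [0, 0, 0.007], "roll": 0, "gripper": 0.07}
    - {"offset": [0, 0, 0], "roll": 0, "gripper": 0.02}
    - {"offset": [0, 0, 0], "roll": 0, "gripper": 0.02}
    - {"offset": [0, 0, 0], "roll": 0, "gripper": 0.02}
    - {"offset": [0, 0, 0], "roll": 0, "gripper": 0.02}

```text
clock: 8.55
ee_pos: [0.4577, -0.2017, 0.0395]
eef_rot: [3.132, -0.233, 0.003]
contact_force: [-1.0, 1.7, 3.9]
gripper_width: 0.384
```

carry_out:
  plan:
    - {"offset": [0, 0, 0], "roll": 0, "gripper": 0.02}
    - {"offset": [0, 0, 0], "roll": 0, "gripper": 0.02}
    - {"offset": [0, 0, -0.02], "roll": 0, "gripper": 0.02}
    - {"offset": [0, 0, -0.03], "roll": 0, "gripper": 0.02}
    - {"offset": [0, 0, -0.04], "roll": 0, "gripper": 0.02}
    - {"offset": [0, 0, -0.04], "roll": 0, "gripper": 0.02}
    - {"offset": [0, 0, -0.02], "roll": 0, "gripper": 0.02}
    - {"offset": [0, 0, 0], "roll": 0, "gripper": 0.02}

```text
clock: 9.22
ee_pos: [0.4585, -0.2021, 0.1934]
eef_rot: [3.129, -0.233, 0.013]
contact_force: [1.3, 0.7, -0.7]
gripper_width: 0.389
```

```bash
python3 - <<'E'
from h import *
a=np.radians(2.9); f=np.array([np.cos(a),np.sin(a)]); l=np.array([-f[1],f[0]])
B=np.array([.5202,.216]); t=B+.071*l; print('short target',t.round(4),'tin',(B+.125*f).round(4))
go(t,.15,2.9)
E
```

```text
short target [0.5166 0.2869] tin [0.645  0.2223]
clock 9.22 at [ 0.4585 -0.2021  0.1934] yaw -8.5 w 0.389
  roll -11.4
  then offset (mm) [  82.7 -485.5   43.4]
```

The grasp was about 10 mm higher than planned, because I read the height while the arm was still settling. Checking the hold.

```bash
python3 - <<'E'
from h import *
c=cam('wrist'); save(c,'w6'); s=cam('scene'); save(s,'s6')
u=proj(s,manip.state()['ee_pos'])[0].astype(int); print(u)
a=s['frame'][max(0,u[1]-90):u[1]+90,max(0,u[0]-120):u[0]+120]
a=cv2.resize(a,(480,360)); b=c['frame'][100:384,100:420]; b=cv2.resize(b,(320,360)[:2])
cv2.imwrite('pics/c6.png',cv2.cvtColor(np.hstack([a,b]),cv2.COLOR_RGB2BGR))
print(manip.state()['ee_pos'])
E
```

```text
[201 167]
[ 0.45722963 -0.20143307  0.18905055]
```

View pics/c6.png

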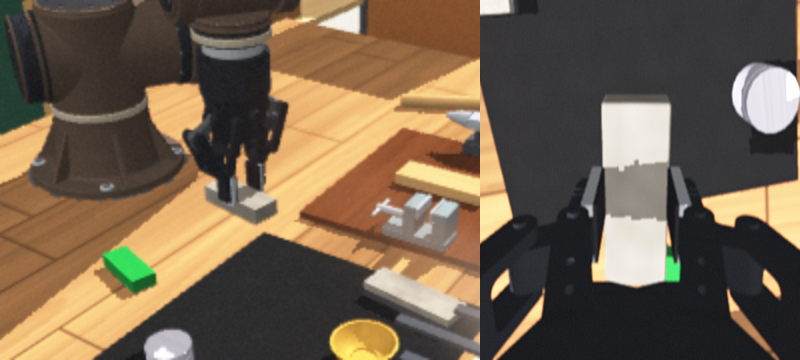

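The stone is held level between the pads, at about (635,190) in the right-hand part. Carrying it on.

carry_out:
  plan:
    - {"offset": [0, 0, 0], "roll": -5.7, "gripper": 0.02}
    - {"offset": [0, 0, 0], "roll": -5.7, "gripper": 0.02}
    - {"offset": [0.0067, -0.025, 0], "roll": 0, "gripper": 0.02}
    - {"offset": [0.0067, -0.037, 0], "roll": 0, "gripper": 0.02}
    - {"offset": [0.0067, -0.037, 0], "roll": 0, "gripper": 0.02}
    - {"offset": [0.0067, -0.037, 0], "roll": 0, "gripper": 0.02}
    - {"offset": [0.0067, -0.037, 0], "roll": 0, "gripper": 0.02}
    - {"offset": [0.0067, -0.037, 0], "roll": 0, "gripper": 0.02}

```text
clock: 9.98
ee_pos: [0.4861, 0.012, 0.1866]
eef_rot: [-3.14, -0.078, 0.004]
contact_force: [0.2, -0.5, -1.6]
gripper_width: 0.383
```

carry_out:
  plan:
    - {"offset": [0.0067, -0.037, 0], "roll": 0, "gripper": 0.02}
    - {"offset": [0.0067, -0.037, 0], "roll": 0, "gripper": 0.02}
    - {"offset": [0.0067, -0.037, 0], "roll": 0, "gripper": 0.02}
    - {"offset": [0.0067, -0.037, 0], "roll": 0, "gripper": 0.02}
    - {"offset": [0.0067, -0.037, 0], "roll": 0, "gripper": 0.02}
    - {"offset": [0.0067, -0.037, 0], "roll": 0, "gripper": 0.02}
    - {"offset": [0.0066, -0.037, 0], "roll": 0, "gripper": 0.02}
    - {"offset": [0, -0.016, 0], "roll": 0, "gripper": 0.02}

```text
clock: 10.65
ee_pos: [0.5195, 0.2909, 0.186]
eef_rot: [3.14, 0.082, -0.002]
contact_force: [-0.8, -0.3, -1.9]
gripper_width: 0.388
```

carry_out:
  plan:
    - {"offset": [0, 0, 0.02], "roll": 0, "gripper": 0.02}
    - {"offset": [0, 0, 0.03], "roll": 0, "gripper": 0.02}
    - {"offset": [0, 0, 0.03], "roll": 0, "gripper": 0.02}
    - {"offset": [0, 0, 0], "roll": 0, "gripper": 0.02}
    - {"offset": [0, 0, 0], "roll": 0, "gripper": 0.02}
    - {"offset": [0, 0, 0], "roll": 0, "gripper": 0.02}

```text
clock: 11.15
ee_pos: [0.5201, 0.2873, 0.1084]
eef_rot: [3.141, 0.079, 0.0]
contact_force: [-0.1, 0.4, -1.0]
gripper_width: 0.384
```

```bash
python3 - <<'E'
from h import *
go((.5196,.287),.048,2.9)
E
```

```text
clock 11.15 at [0.5201 0.2873 0.1084] yaw 2.88 w 0.384
  roll -0.02
  then offset (mm) [-0.5  0.3 60.4]
```

carry_out:
  plan:
    - {"offset": [0, 0, 0.03], "roll": 0, "gripper": 0.02}
    - {"offset": [0, 0, 0.02], "roll": 0, "gripper": 0.02}
    - {"offset": [0, 0, 0.01], "roll": 0, "gripper": 0.02}
    - {"offset": [0, 0, 0], "roll": 0, "gripper": 0.02}
    - {"offset": [0, 0, 0], "roll": 0, "gripper": 0.02}
    - {"offset": [0, 0, 0], "roll": 0, "gripper": 0.046}
    - {"offset": [0, 0, 0], "roll": 0, "gripper": 0.046}
    - {"offset": [0, 0, 0], "roll": 0, "gripper": 0.046}

```text
clock: 11.82
ee_pos: [0.5202, 0.2874, 0.049]
eef_rot: [-3.14, -0.079, -0.003]
contact_force: [0.4, -0.2, -0.0]
gripper_width: 0.539
```

carry_out:
  plan:
    - {"offset": [0, 0, -0.03], "roll": 0, "gripper": 0.046}
    - {"offset": [0, 0, -0.04], "roll": 0, "gripper": 0.05}
    - {"offset": [0, 0.01, -0.04], "roll": 0, "gripper": 0.085}
    - {"offset": [0, 0.035, -0.03], "roll": 0, "gripper": 0.085}
    - {"offset": [-0.01, 0.035, -0.03], "roll": 0, "gripper": 0.085}
    - {"offset": [-0.01, 0, -0.03], "roll": 0, "gripper": 0.085}
    - {"offset": [0, 0, 0], "roll": 0, "gripper": 0.085}
    - {"offset": [0, 0, 0], "roll": 0, "gripper": 0.085}

```text
clock: 12.48
ee_pos: [0.5048, 0.2137, 0.2436]
eef_rot: [-3.14, -0.078, -0.006]
contact_force: [-0.6, -0.8, -1.2]
gripper_width: 0.994
```

```bash
python3 - <<'E'
from h import *
c=cam('wrist'); np.save('w7.npy',c,allow_pickle=True)
m=meas(c,'base',(.5203,.216),.032,190);print(m[0].round(4),np.round(m[1],3),m[2],m[3])
m=meas(c,'short',(.5166,.287),.032,150);print(m[0].round(4),np.round(m[1],3),m[2],m[3])
go((.4515,-.330),.13,0)
E
```

```text
[0.5204 0.2162] [0.054 0.15 ] 3.9750055893017873 [254.  163.5]
[0.4871 0.2131] [0.528 0.425] -87.23779791362126 [255.5 168. ]
clock 12.53 at [0.5046 0.2139 0.2422] yaw 2.88 w 0.994
  roll 2.88
  then offset (mm) [-53.1 543.9 112.2]
```

carry_out:
  plan:
    - {"offset": [0, 0, 0], "roll": 2.9, "gripper": 0.085}
    - {"offset": [-0.0035, 0.035, 0], "roll": 0, "gripper": 0.085}
    - {"offset": [-0.0035, 0.037, 0], "roll": 0, "gripper": 0.085}
    - {"offset": [-0.0035, 0.037, 0], "roll": 0, "gripper": 0.085}
    - {"offset": [-0.0035, 0.037, 0], "roll": 0, "gripper": 0.085}
    - {"offset": [-0.0035, 0.037, 0], "roll": 0, "gripper": 0.085}
    - {"offset": [-0.0035, 0.037, 0], "roll": 0, "gripper": 0.085}
    - {"offset": [-0.0035, 0.037, 0], "roll": 0, "gripper": 0.085}

```text
clock: 13.2
ee_pos: [0.4796, -0.0444, 0.2403]
eef_rot: [-3.141, -0.001, 0.003]
contact_force: [0.4, 0.3, 0.6]
gripper_width: 0.996
```

carry_out:
  plan:
    - {"offset": [-0.0035, 0.037, 0], "roll": 0, "gripper": 0.085}
    - {"offset": [-0.0035, 0.037, 0], "roll": 0, "gripper": 0.085}
    - {"offset": [-0.0035, 0.037, 0], "roll": 0, "gripper": 0.085}
    - {"offset": [-0.0035, 0.037, 0], "roll": 0, "gripper": 0.085}
    - {"offset": [-0.0035, 0.037, 0], "roll": 0, "gripper": 0.085}
    - {"offset": [-0.0035, 0.037, 0], "roll": 0, "gripper": 0.085}
    - {"offset": [-0.0035, 0.037, 0], "roll": 0, "gripper": 0.085}
    - {"offset": [-0.0035, 0.028, 0], "roll": 0, "gripper": 0.085}

```text
clock: 13.87
ee_pos: [0.4517, -0.3325, 0.24]
eef_rot: [-3.141, 0.001, 0.002]
contact_force: [0.6, 0.4, 0.7]
gripper_width: 0.996
```

carry_out:
  plan:
    - {"offset": [0, 0, 0.03], "roll": 0, "gripper": 0.085}
    - {"offset": [0, 0, 0.04], "roll": 0, "gripper": 0.085}
    - {"offset": [0, 0, 0.03], "roll": 0, "gripper": 0.085}
    - {"offset": [0, 0, 0], "roll": 0, "gripper": 0.085}
    - {"offset": [0, 0, 0], "roll": 0, "gripper": 0.085}
    - {"offset": [0, 0, 0], "roll": 0, "gripper": 0.085}

```text
clock: 14.37
ee_pos: [0.4527, -0.3303, 0.1423]
eef_rot: [3.141, 0.0, 0.001]
contact_force: [0.6, -0.4, 0.4]
gripper_width: 0.992
```

```bash
python3 - <<'E'
from h import *
c=cam('wrist'); np.save('w8.npy',c,allow_pickle=True); save(c,'w8')
for t in (115,150,190):
  m=meas(c,'tin',thr=t);print(m[0].round(4),np.round(m[1],3),m[2],m[3])
go(m[0],.03,0)
# check short from w7
w=np.load('w7.npy',allow_pickle=True).item()
hsv=cv2.cvtColor(w['frame'],cv2.COLOR_RGB2HSV); print(hsv[140:200:20,130:200:10].tolist()); print(proj(w,[[.5166,.287,.032]]))
E
```

```text
[ 0.4555 -0.3375] [0.05  0.059] 2.1284424027516025 [264. 203.]
[ 0.4542 -0.3378] [0.056 0.051] -18.989558834587697 [264.45    204.65002]
[ 0.4534 -0.3375] [0.053 0.051] -20.153411530028322 [264.07016 205.70361]
clock 14.42 at [ 0.4528 -0.3304  0.1429] yaw 0.02 w 0.996
  roll 0.02
  then offset (mm) [  0.6   7.1 112.9]
[[[120, 28, 74], [125, 26, 60], [11, 163, 97], [11, 164, 95], [10, 157, 96], [17, 20, 233], [22, 20, 228]], [[110, 31, 50], [120, 25, 72], [10, 157, 91], [11, 164, 90], [10, 149, 87], [13, 48, 166], [21, 20, 216]], [[111, 19, 95], [113, 31, 74], [6, 110, 72], [9, 159, 82], [9, 145, 86], [11, 138, 83], [19, 22, 218]]]
[[194.69302622 167.44485733]]
```

View pics/w8.png

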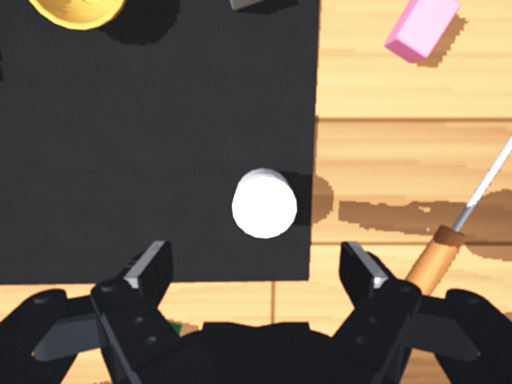

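The tin's lid is at (264,207) and measures 51–53 mm across, which fits. Shifting 7 mm and grasping.

carry_out:
  plan:
    - {"offset": [0.001, 0.007, 0], "roll": 0, "gripper": 0.085}
    - {"offset": [0, 0, 0.035], "roll": 0, "gripper": 0.085}
    - {"offset": [0, 0, 0.035], "roll": 0, "gripper": 0.085}
    - {"offset": [0, 0, 0.025], "roll": 0, "gripper": 0.085}
    - {"offset": [0, 0, 0.016], "roll": 0, "gripper": 0.085}
    - {"offset": [0, 0, 0], "roll": 0, "gripper": 0.085}
    - {"offset": [0, 0, 0], "roll": 0, "gripper": 0.04}
    - {"offset": [0, 0, 0], "roll": 0, "gripper": 0.04}

```text
clock: 15.08
ee_pos: [0.4537, -0.3379, 0.0321]
eef_rot: [3.14, -0.0, 0.003]
contact_force: [-0.3, -0.4, 0.4]
gripper_width: 0.747
```

carry_out:
  plan:
    - {"offset": [0, 0, 0], "roll": 0, "gripper": 0.04}
    - {"offset": [0, 0, 0], "roll": 0, "gripper": 0.04}
    - {"offset": [0, 0, 0], "roll": 0, "gripper": 0.04}
    - {"offset": [0, 0, -0.02], "roll": 0, "gripper": 0.04}
    - {"offset": [0, 0, -0.04], "roll": 0, "gripper": 0.04}
    - {"offset": [0, 0, -0.04], "roll": 0, "gripper": 0.04}
    - {"offset": [0, 0, -0.04], "roll": 0, "gripper": 0.04}
    - {"offset": [0, 0, -0.03], "roll": 0, "gripper": 0.04}

```text
clock: 15.75
ee_pos: [0.4532, -0.3372, 0.2051]
eef_rot: [3.139, -0.0, 0.005]
contact_force: [0.2, 0.3, -0.6]
gripper_width: 0.589
```

```bash
cat > a.py <<'E'
from h import *
go((.645,.2225),.195,3)
w=np.load('w7.npy',allow_pickle=True).item()
hsv=cv2.cvtColor(w['frame'],cv2.COLOR_RGB2HSV)
m=((hsv[:,:,1]<60)&(hsv[:,:,2]>130)).astype(np.uint8)
n,l,st,ce=cv2.connectedComponentsWithStats(m); i=l[160,194]
cs=max(cv2.findContours((l==i).astype(np.uint8),0,1)[0],key=cv2.contourArea); b=cv2.boxPoints(cv2.minAreaRect(cs)); P=onplane(w,b,.032)[:,:2]
print(b.round().tolist(),P.round(3).tolist(),P.mean(0).round(4))
E
python3 a.py
```

```text
clock 15.75 at [ 0.4532 -0.3372  0.2051] yaw -0.01 w 0.589
  roll -3.01
  then offset (mm) [ 220.9 -548.9   10.1]
[[178.0, 131.0], [208.0, 130.0], [211.0, 201.0], [181.0, 202.0]] [[0.558, 0.306], [0.561, 0.272], [0.476, 0.267], [0.472, 0.304]] [0.5169 0.2873]
```

The short stone sits at (0.517, 0.287), on target. The tin is gripped; carrying it over.

carry_out:
  plan:
    - {"offset": [0, 0, 0], "roll": -3, "gripper": 0.04}
    - {"offset": [0.009, -0.022, 0], "roll": 0, "gripper": 0.04}
    - {"offset": [0.014, -0.035, 0], "roll": 0, "gripper": 0.04}
    - {"offset": [0.014, -0.035, 0], "roll": 0, "gripper": 0.04}
    - {"offset": [0.014, -0.035, 0], "roll": 0, "gripper": 0.04}
    - {"offset": [0.014, -0.035, 0], "roll": 0, "gripper": 0.04}
    - {"offset": [0.014, -0.035, 0], "roll": 0, "gripper": 0.04}
    - {"offset": [0.014, -0.035, 0], "roll": 0, "gripper": 0.04}

```text
clock: 16.42
ee_pos: [0.534, -0.0988, 0.2019]
eef_rot: [3.14, 0.082, 0.003]
contact_force: [0.4, -0.6, -1.3]
gripper_width: 0.591
```

carry_out:
  plan:
    - {"offset": [0.014, -0.035, 0], "roll": 0, "gripper": 0.04}
    - {"offset": [0.014, -0.035, 0], "roll": 0, "gripper": 0.04}
    - {"offset": [0.014, -0.035, 0], "roll": 0, "gripper": 0.04}
    - {"offset": [0.014, -0.035, 0], "roll": 0, "gripper": 0.04}
    - {"offset": [0.014, -0.035, 0], "roll": 0, "gripper": 0.04}
    - {"offset": [0.014, -0.035, 0], "roll": 0, "gripper": 0.04}
    - {"offset": [0.014, -0.035, 0], "roll": 0, "gripper": 0.04}
    - {"offset": [0.014, -0.035, 0], "roll": 0, "gripper": 0.04}

```text
clock: 17.08
ee_pos: [0.6312, 0.1868, 0.202]
eef_rot: [-3.14, -0.082, -0.003]
contact_force: [0.5, -0.6, -1.6]
gripper_width: 0.593
```

carry_out:
  plan:
    - {"offset": [0.016, -0.037, 0], "roll": 0, "gripper": 0.04}
    - {"offset": [0, 0, 0.03], "roll": 0, "gripper": 0.04}
    - {"offset": [0, 0, 0.04], "roll": 0, "gripper": 0.04}
    - {"offset": [0, 0, 0.03], "roll": 0, "gripper": 0.04}
    - {"offset": [0, 0, 0], "roll": 0, "gripper": 0.04}
    - {"offset": [0, 0, 0], "roll": 0, "gripper": 0.04}
    - {"offset": [0, 0, 0], "roll": 0, "gripper": 0.04}

```text
clock: 17.67
ee_pos: [0.6461, 0.2227, 0.1031]
eef_rot: [-3.14, -0.082, -0.005]
contact_force: [0.2, 0.2, -0.7]
gripper_width: 0.591
```

```bash
python3 - <<'E'
from h import *
go((.645,.2225),.041,3)
E
```

```text
clock 17.67 at [0.6461 0.2227 0.1031] yaw 2.98 w 0.591
  roll -0.02
  then offset (mm) [-1.1  0.2 62.1]
```

carry_out:
  plan:
    - {"offset": [-0.001, 0, 0.03], "roll": 0, "gripper": 0.04}
    - {"offset": [0, 0, 0.022], "roll": 0, "gripper": 0.04}
    - {"offset": [0, 0, 0.01], "roll": 0, "gripper": 0.04}
    - {"offset": [0, 0, 0], "roll": 0, "gripper": 0.04}
    - {"offset": [0, 0, 0], "roll": 0, "gripper": 0.04}
    - {"offset": [0, 0, 0], "roll": 0, "gripper": 0.085}
    - {"offset": [0, 0, 0], "roll": 0, "gripper": 0.085}
    - {"offset": [0, 0, 0], "roll": 0, "gripper": 0.085}

```text
clock: 18.33
ee_pos: [0.6446, 0.2226, 0.0395]
eef_rot: [-3.14, -0.082, -0.002]
contact_force: [-0.2, -0.0, 0.1]
gripper_width: 0.977
```

carry_out:
  plan:
    - {"offset": [0, 0, -0.03], "roll": 0, "gripper": 0.085}
    - {"offset": [0, 0, -0.04], "roll": 0, "gripper": 0.085}
    - {"offset": [0, 0, -0.04], "roll": 0, "gripper": 0.085}
    - {"offset": [-0.02, 0.02, -0.04], "roll": 0, "gripper": 0.085}
    - {"offset": [-0.02, 0.03, -0.02], "roll": 4.5, "gripper": 0.085}
    - {"offset": [0, 0, 0], "roll": 4.5, "gripper": 0.085}
    - {"offset": [0, 0, 0], "roll": 0, "gripper": 0.085}
    - {"offset": [0, 0, 0], "roll": 0, "gripper": 0.085}

```text
clock: 19.0
ee_pos: [0.6097, 0.1737, 0.2029]
eef_rot: [-3.137, 0.162, -0.001]
contact_force: [-0.2, 0.1, -0.4]
gripper_width: 0.993
```

```bash
python3 - <<'E'
from h import *
go((.60,-.0765),.17,-6)
E
```

```text
clock 19.0 at [0.6097 0.1737 0.2029] yaw -5.91 w 0.993
  roll 0.09
  then offset (mm) [ 16.5 249.9  32.9]
```

carry_out:
  plan:
    - {"offset": [0.0024, 0.0357, 0.004], "roll": 0, "gripper": 0.085}
    - {"offset": [0.0024, 0.0357, 0.004], "roll": 0, "gripper": 0.085}
    - {"offset": [0.0024, 0.0357, 0.005], "roll": 0, "gripper": 0.085}
    - {"offset": [0.0024, 0.0357, 0.005], "roll": 0, "gripper": 0.085}
    - {"offset": [0.0024, 0.0357, 0.005], "roll": 0, "gripper": 0.085}
    - {"offset": [0.0024, 0.0357, 0.005], "roll": 0, "gripper": 0.085}
    - {"offset": [0.0024, 0.0357, 0.005], "roll": 0, "gripper": 0.085}
    - {"offset": [0, 0, 0], "roll": 0, "gripper": 0.085}

```text
clock: 19.67
ee_pos: [0.6, -0.0812, 0.1673]
eef_rot: [3.137, -0.166, -0.004]
contact_force: [0.1, 0.8, -0.8]
gripper_width: 0.997
```

carry_out:
  plan:
    - {"offset": [0, 0, 0], "roll": 0, "gripper": 0.085}
    - {"offset": [0, 0, 0], "roll": 0, "gripper": 0.085}
    - {"offset": [0, 0, 0], "roll": 0, "gripper": 0.085}

```text
clock: 19.92
ee_pos: [0.6003, -0.0753, 0.1691]
eef_rot: [-3.137, 0.161, 0.001]
contact_force: [-0.5, -0.3, -0.7]
gripper_width: 0.997
```

```bash
python3 - <<'E'
from h import *
c=cam('wrist'); np.save('w9.npy',c,allow_pickle=True); save(c,'w9')
for t in (90,115,140):
  m=meas(c,'long',thr=t);print(m[0].round(4),np.round(m[1],3),m[2],m[3])
T=np.load('top0.npy',allow_pickle=True).item(); print(tri(c,m[3],T,meas(T,'long')[3]))
go(m[0],.030,-5.5)
E
```

```text
[ 0.6231 -0.0769] [0.045 0.131] -4.623206381177624 [254.5 165.5]
[ 0.6227 -0.0768] [0.045 0.13 ] -4.623206381177624 [254.5 166. ]
[ 0.6233 -0.0769] [0.045 0.129] -4.623206381177624 [254.5 165.5]
(array([ 0.62583953, -0.07720504,  0.01593324]), np.float64(0.00013580521090355787))
clock 19.97 at [ 0.6003 -0.0752  0.1693] yaw -5.87 w 0.996
  roll -0.37
  then offset (mm) [ 23.   -0.5 139.3]
```

View pics/w9.png

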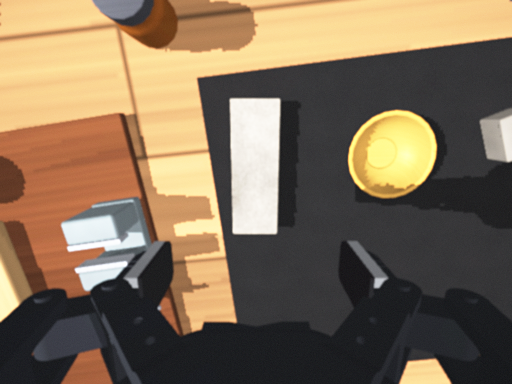

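The long stone lies at (255,166), 45×130 mm, well clear of the bowl at (393,153). Grasping it with narrower fingers.

carry_out:
  plan:
    - {"offset": [0.023, 0, 0], "roll": -0.9, "gripper": 0.072}
    - {"offset": [0, 0, 0.035], "roll": 0, "gripper": 0.072}
    - {"offset": [0, 0, 0.04], "roll": 0, "gripper": 0.072}
    - {"offset": [0, 0, 0.035], "roll": 0, "gripper": 0.072}
    - {"offset": [0, 0, 0.02], "roll": 0, "gripper": 0.072}
    - {"offset": [0, 0, 0.01], "roll": 0, "gripper": 0.072}
    - {"offset": [0, 0, 0], "roll": 0, "gripper": 0.072}
    - {"offset": [0, 0, 0], "roll": 0, "gripper": 0.03}

```text
clock: 20.63
ee_pos: [0.6234, -0.0784, 0.0301]
eef_rot: [3.138, -0.138, 0.001]
contact_force: [0.1, 0.9, 0.8]
gripper_width: 0.719
```

carry_out:
  plan:
    - {"offset": [0, 0, 0], "roll": 0, "gripper": 0.03}
    - {"offset": [0, 0, 0], "roll": 0, "gripper": 0.03}
    - {"offset": [0, 0, 0], "roll": 0, "gripper": 0.03}
    - {"offset": [0, 0, 0], "roll": 0, "gripper": 0.03}

```text
clock: 20.97
ee_pos: [0.6239, -0.0789, 0.0316]
eef_rot: [3.138, -0.14, 0.005]
contact_force: [-0.3, 2.4, 6.5]
gripper_width: 0.511
```

carry_out:
  plan:
    - {"offset": [0, 0, -0.02], "roll": 0, "gripper": 0.03}
    - {"offset": [0, 0, -0.03], "roll": 0, "gripper": 0.03}
    - {"offset": [0, 0, -0.04], "roll": 0, "gripper": 0.03}
    - {"offset": [0, 0, -0.04], "roll": 0, "gripper": 0.03}
    - {"offset": [0, 0, -0.04], "roll": 0, "gripper": 0.03}
    - {"offset": [0, 0, 0], "roll": -4, "gripper": 0.03}
    - {"offset": [0, 0, 0], "roll": -4, "gripper": 0.03}
    - {"offset": [0, 0, 0], "roll": 0, "gripper": 0.03}

```text
clock: 21.63
ee_pos: [0.6229, -0.079, 0.2012]
eef_rot: [3.14, 0.084, 0.004]
contact_force: [0.0, 0.3, -3.1]
gripper_width: 0.512
```

```bash
python3 - <<'E'
from h import *
go((.5203,.2162),.195,3.1)
E
```

```text
clock 21.63 at [ 0.6229 -0.079   0.2012] yaw 3.07 w 0.512
  roll -0.03
  then offset (mm) [ -86.4 -300.3    6.2]
```

carry_out:
  plan:
    - {"offset": [-0.0105, -0.03, 0], "roll": 0, "gripper": 0.03}
    - {"offset": [-0.011, -0.039, 0], "roll": 0, "gripper": 0.03}
    - {"offset": [-0.011, -0.039, 0], "roll": 0, "gripper": 0.03}
    - {"offset": [-0.011, -0.039, 0], "roll": 0, "gripper": 0.03}
    - {"offset": [-0.011, -0.039, 0], "roll": 0, "gripper": 0.03}
    - {"offset": [-0.011, -0.039, 0], "roll": 0, "gripper": 0.03}
    - {"offset": [-0.011, -0.039, 0], "roll": 0, "gripper": 0.03}
    - {"offset": [-0.01, -0.036, 0], "roll": 0, "gripper": 0.03}

```text
clock: 22.3
ee_pos: [0.5202, 0.2182, 0.1996]
eef_rot: [3.141, 0.075, -0.0]
contact_force: [0.5, 0.6, -2.3]
gripper_width: 0.513
```

carry_out:
  plan:
    - {"offset": [0, 0, 0], "roll": 0, "gripper": 0.03}
    - {"offset": [0, 0, 0.03], "roll": 0, "gripper": 0.03}
    - {"offset": [0, 0, 0.04], "roll": 0, "gripper": 0.03}
    - {"offset": [0, 0, 0.03], "roll": 0, "gripper": 0.03}
    - {"offset": [0, 0, 0], "roll": 0, "gripper": 0.03}
    - {"offset": [0, 0, 0], "roll": 0, "gripper": 0.03}
    - {"offset": [0, 0, 0], "roll": 0, "gripper": 0.03}

```text
clock: 22.88
ee_pos: [0.5222, 0.2164, 0.101]
eef_rot: [-3.14, -0.077, -0.002]
contact_force: [-0.3, 0.4, -1.8]
gripper_width: 0.512
```

```bash
python3 - <<'E'
from h import *
go((.5203,.2162),.061,3.1)
c=cam('wrist'); save(c,'w10')
E
```

```text
clock 22.88 at [0.5222 0.2164 0.101 ] yaw 2.82 w 0.512
  roll -0.28
  then offset (mm) [-1.9  0.1 40. ]
```

View pics/w10.png

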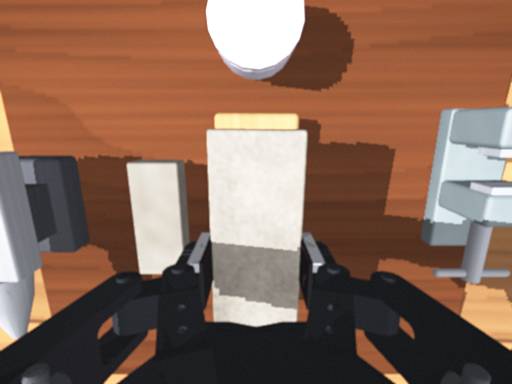

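The long stone (256,215) is centred over the base, with the tin behind (256,35) and the short stone to the left (158,218). Lowering.

carry_out:
  plan:
    - {"offset": [-0.002, 0, 0.02], "roll": 0, "gripper": 0.03}
    - {"offset": [0, 0, 0.013], "roll": 0, "gripper": 0.03}
    - {"offset": [0, 0, 0.007], "roll": 0, "gripper": 0.03}
    - {"offset": [0, 0, 0], "roll": 0, "gripper": 0.03}
    - {"offset": [0, 0, 0], "roll": 0, "gripper": 0.03}
    - {"offset": [0, 0, 0], "roll": 0, "gripper": 0.03}
    - {"offset": [0, 0, 0], "roll": 0, "gripper": 0.065}
    - {"offset": [0, 0, 0], "roll": 0, "gripper": 0.065}

```text
clock: 23.6
ee_pos: [0.5199, 0.2163, 0.0602]
eef_rot: [-3.14, -0.079, -0.002]
contact_force: [0.1, 0.6, 0.3]
gripper_width: 0.756
```

carry_out:
  plan:
    - {"offset": [0, 0, 0], "roll": 0, "gripper": 0.065}
    - {"offset": [0, 0, -0.02], "roll": 0, "gripper": 0.065}
    - {"offset": [0, 0, -0.035], "roll": 0, "gripper": 0.065}
    - {"offset": [0, 0, -0.04], "roll": 0, "gripper": 0.085}
    - {"offset": [0, 0, -0.04], "roll": 0, "gripper": 0.085}
    - {"offset": [0, 0, -0.03], "roll": 0, "gripper": 0.085}
    - {"offset": [0, 0, 0], "roll": 0, "gripper": 0.085}
    - {"offset": [0, 0, 0], "roll": 0, "gripper": 0.085}

```text
clock: 24.27
ee_pos: [0.5198, 0.2163, 0.2262]
eef_rot: [-3.14, -0.079, -0.006]
contact_force: [-0.0, 0.0, 0.2]
gripper_width: 0.995
```

```bash
python3 - <<'E'
from h import *
c=cam('wrist'); save(c,'w11');np.save('w11.npy',c,allow_pickle=True)
go((.61,-.318),.2,12)
hsv=cv2.cvtColor(c['frame'],cv2.COLOR_RGB2HSV)
m=((hsv[:,:,1]<60)&(hsv[:,:,2]>130)).astype(np.uint8)
n,l,st,ce=cv2.connectedComponentsWithStats(m)
for nm,p,z in(('long',(.5203,.216),.054),('tin',(.645,.2225),.054),('short',(.5169,.2873),.032)):
    u=proj(c,[*p,z])[0].astype(int); i=l[u[1],u[0]]
    cs=max(cv2.findContours((l==i).astype(np.uint8),0,1)[0],key=cv2.contourArea); r=cv2.minAreaRect(cs);P=onplane(c,cv2.boxPoints(r),z)[:,:2]
    print(nm,st[i],P.mean(0).round(4),np.linalg.norm(P[1]-P[0]).round(3),np.linalg.norm(P[2]-P[1]).round(3),P.round(3).tolist())
E
```

```text
clock 24.32 at [0.5193 0.2162 0.2246] yaw 2.89 w 0.998
  roll -9.11
  then offset (mm) [-22.3 541.3  24.6]
long [ 234  126   45  118 4983] [0.5192 0.2156] 0.045 0.128 [[0.582, 0.241], [0.584, 0.197], [0.456, 0.188], [0.454, 0.237]]
tin [ 228   30   56   64 2745] [0.6426 0.2222] 0.053 0.053 [[0.644, 0.262], [0.678, 0.221], [0.642, 0.182], [0.606, 0.223]]
short [ 176  145   36   73 2265] [0.5171 0.2874] 0.035 0.086 [[0.558, 0.307], [0.562, 0.271], [0.476, 0.267], [0.472, 0.305]]
```

Long, tin and short all measure within 3 mm of target. Now the dressing stone.

carry_out:
  plan:
    - {"offset": [0.0029, 0.0358, 0], "roll": 0, "gripper": 0.085}
    - {"offset": [0.0029, 0.0358, 0], "roll": 0, "gripper": 0.085}
    - {"offset": [0.0029, 0.0358, 0], "roll": 0, "gripper": 0.085}
    - {"offset": [0.0029, 0.0358, 0], "roll": 0, "gripper": 0.085}
    - {"offset": [0.0029, 0.0358, 0], "roll": 0, "gripper": 0.085}
    - {"offset": [0.0029, 0.0358, 0], "roll": 0, "gripper": 0.085}
    - {"offset": [0.0029, 0.0358, 0], "roll": 0, "gripper": 0.085}
    - {"offset": [0.0029, 0.0358, 0], "roll": 0, "gripper": 0.085}

```text
clock: 24.98
ee_pos: [0.5565, -0.0704, 0.2227]
eef_rot: [-3.14, -0.079, 0.004]
contact_force: [0.6, 0.5, 0.3]
gripper_width: 0.993
```

carry_out:
  plan:
    - {"offset": [0.0029, 0.0358, 0], "roll": 0, "gripper": 0.085}
    - {"offset": [0.0029, 0.0358, 0], "roll": 0, "gripper": 0.085}
    - {"offset": [0.0029, 0.0358, 0.01], "roll": 0, "gripper": 0.085}
    - {"offset": [0.0029, 0.0358, 0.01], "roll": 0, "gripper": 0.085}
    - {"offset": [0.0029, 0.0358, 0.01], "roll": 0, "gripper": 0.085}
    - {"offset": [0.0029, 0.0358, 0.01], "roll": 0, "gripper": 0.085}
    - {"offset": [0.0029, 0.0358, 0.01], "roll": 0, "gripper": 0.085}
    - {"offset": [0, 0, 0], "roll": 0, "gripper": 0.085}

```text
clock: 25.65
ee_pos: [0.5889, -0.3231, 0.1699]
eef_rot: [-3.139, -0.073, 0.006]
contact_force: [0.3, 0.0, -0.4]
gripper_width: 0.995
```

carry_out:
  plan:
    - {"offset": [0, 0, 0], "roll": 0, "gripper": 0.085}
    - {"offset": [0, 0, 0], "roll": 0, "gripper": 0.085}
    - {"offset": [0, 0, 0], "roll": 0, "gripper": 0.085}

```text
clock: 25.9
ee_pos: [0.5898, -0.3168, 0.174]
eef_rot: [-3.14, -0.08, 0.001]
contact_force: [-0.4, -0.9, -0.7]
gripper_width: 0.993
```

```bash
python3 - <<'E'
from h import *
c=cam('wrist'); np.save('w12.npy',c,allow_pickle=True); save(c,'w12')
for t in (90,115,160,190):
  m=meas(c,'dress',thr=t);print(m[0].round(4),np.round(m[1],3),m[2],m[3])
go(m[0],.032,12)
E
```

```text
[ 0.6312 -0.3204] [0.031 0.043] 18.21458636742173 [261.32355 149.7941 ]
[ 0.6312 -0.3202] [0.03  0.042] 18.18939405589677 [261.2059  149.82355]
[ 0.6311 -0.3203] [0.029 0.042] 18.164282721125744 [261.23535 149.9412 ]
[ 0.6311 -0.3203] [0.029 0.041] 18.15168225454974 [261.23535 149.9412 ]
clock 25.95 at [ 0.59   -0.3167  0.1745] yaw 2.96 w 0.994
  roll -9.04
  then offset (mm) [ 39.5  12.  142.5]
```

View pics/w12.png

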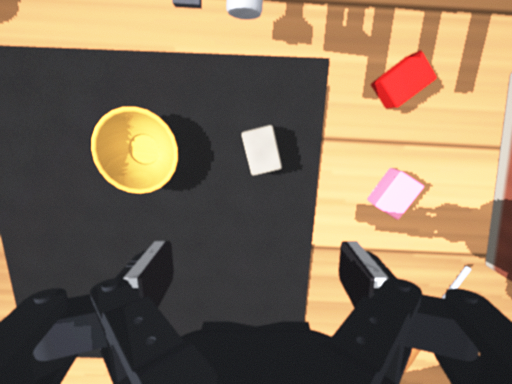

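The grey stone is at (261,150), 30×42 mm with yaw 18°. The pink (397,192) and red (405,80) ones stay clear. I'll check the clearance to the knife rack first.

```bash
python3 - <<'E'
from h import *
c=np.load('w12.npy',allow_pickle=True).item();T=np.load('top0.npy',allow_pickle=True).item()
print(tri(c,(244,14),T,(538*.64,170*.64)))
print(np.round(c['xyz'],3))
E
```

```text
(array([ 0.73693488, -0.30049163,  0.05254051]), np.float64(0.0037193959971837847))
[ 0.657 -0.314  0.294]
```

carry_out:
  plan:
    - {"offset": [0, 0, 0], "roll": -5, "gripper": 0.06}
    - {"offset": [0, 0, 0], "roll": -5, "gripper": 0.06}
    - {"offset": [0, 0, 0], "roll": -5.2, "gripper": 0.06}
    - {"offset": [0.038, 0.016, 0], "roll": 0, "gripper": 0.06}
    - {"offset": [0, 0, 0.03], "roll": 0, "gripper": 0.06}
    - {"offset": [0, 0, 0.03], "roll": 0, "gripper": 0.06}
    - {"offset": [0, 0, 0], "roll": 0, "gripper": 0.06}
    - {"offset": [0, 0, 0], "roll": 0, "gripper": 0.06}

```text
clock: 26.62
ee_pos: [0.6308, -0.3202, 0.1139]
eef_rot: [-3.101, -0.495, 0.003]
contact_force: [-0.1, 0.0, 1.7]
gripper_width: 0.7
```

```bash
python3 - <<'E'
from h import *
go((.6311,-.3203),.033,18.2)
E
```

```text
clock 26.62 at [ 0.6308 -0.3202  0.1139] yaw 18.15 w 0.7
  roll -0.05
  then offset (mm) [ 0.3  0.2 80.9]
```

carry_out:
  plan:
    - {"offset": [0, 0, 0.035], "roll": 0, "gripper": 0.06}
    - {"offset": [0, 0, 0.025], "roll": 0, "gripper": 0.06}
    - {"offset": [0, 0, 0.015], "roll": 0, "gripper": 0.06}
    - {"offset": [0, 0, 0.005], "roll": 0, "gripper": 0.06}
    - {"offset": [0, 0, 0], "roll": 0, "gripper": 0.06}
    - {"offset": [0, 0, 0], "roll": 0, "gripper": 0.015}
    - {"offset": [0, 0, 0], "roll": 0, "gripper": 0.015}
    - {"offset": [0, 0, 0], "roll": 0, "gripper": 0.015}

```text
clock: 27.28
ee_pos: [0.6318, -0.3219, 0.0367]
eef_rot: [3.1, 0.493, 0.004]
contact_force: [0.6, 0.7, -1.1]
gripper_width: 0.335
```

carry_out:
  plan:
    - {"offset": [0, 0, 0], "roll": 0, "gripper": 0.015}
    - {"offset": [0, 0, 0], "roll": 0, "gripper": 0.015}
    - {"offset": [0, 0, 0], "roll": 0, "gripper": 0.015}

```text
clock: 27.53
ee_pos: [0.6318, -0.3219, 0.0366]
eef_rot: [3.1, 0.493, 0.004]
contact_force: [-0.7, -0.9, 6.6]
gripper_width: 0.336
```

carry_out:
  plan:
    - {"offset": [0, 0, -0.03], "roll": 0, "gripper": 0.015}
    - {"offset": [0, 0, -0.04], "roll": 0, "gripper": 0.015}
    - {"offset": [0, 0, -0.04], "roll": 0, "gripper": 0.015}
    - {"offset": [0, 0, -0.04], "roll": 0, "gripper": 0.015}
    - {"offset": [0, 0, -0.02], "roll": 0, "gripper": 0.015}
    - {"offset": [0, 0, 0], "roll": 7, "gripper": 0.015}
    - {"offset": [0, 0, 0], "roll": 7, "gripper": 0.015}
    - {"offset": [0, 0, 0], "roll": 1.2, "gripper": 0.015}

```text
clock: 28.2
ee_pos: [0.631, -0.3214, 0.206]
eef_rot: [3.14, 0.07, 0.002]
contact_force: [-0.1, -1.0, -0.6]
gripper_width: 0.334
```

```bash
python3 - <<'E'
from h import *
go((.5195,.216),.2,3)
E
```

```text
clock 28.2 at [ 0.631  -0.3214  0.206 ] yaw 2.56 w 0.334
  roll -0.44
  then offset (mm) [ -83.3 -542.5    6. ]
```

carry_out:
  plan:
    - {"offset": [-0.0055, -0.03, 0], "roll": -0.4, "gripper": 0.015}
    - {"offset": [-0.0056, -0.0366, 0], "roll": 0, "gripper": 0.015}
    - {"offset": [-0.0056, -0.0366, 0], "roll": 0, "gripper": 0.015}
    - {"offset": [-0.0056, -0.0366, 0], "roll": 0, "gripper": 0.015}
    - {"offset": [-0.0056, -0.0366, 0], "roll": 0, "gripper": 0.015}
    - {"offset": [-0.0056, -0.0366, 0], "roll": 0, "gripper": 0.015}
    - {"offset": [-0.0056, -0.0366, 0], "roll": 0, "gripper": 0.015}
    - {"offset": [-0.0056, -0.0366, 0], "roll": 0, "gripper": 0.015}

```text
clock: 28.87
ee_pos: [0.5695, -0.0366, 0.2048]
eef_rot: [3.14, 0.095, 0.001]
contact_force: [0.5, -0.8, -0.3]
gripper_width: 0.332
```

carry_out:
  plan:
    - {"offset": [-0.0056, -0.0366, 0], "roll": 0, "gripper": 0.015}
    - {"offset": [-0.0056, -0.0366, 0], "roll": 0, "gripper": 0.015}
    - {"offset": [-0.0056, -0.0366, 0], "roll": 0, "gripper": 0.015}
    - {"offset": [-0.0056, -0.0366, 0], "roll": 0, "gripper": 0.015}
    - {"offset": [-0.0056, -0.0366, 0], "roll": 0, "gripper": 0.015}
    - {"offset": [-0.0056, -0.0366, 0], "roll": 0, "gripper": 0.015}
    - {"offset": [-0.005, -0.0366, 0], "roll": 0, "gripper": 0.015}
    - {"offset": [0, 0, 0], "roll": 0, "gripper": 0.015}

```text
clock: 29.53
ee_pos: [0.5155, 0.2203, 0.2048]
eef_rot: [-3.139, -0.101, -0.001]
contact_force: [-1.0, -0.2, -0.6]
gripper_width: 0.337
```

carry_out:
  plan:
    - {"offset": [0, 0, 0.03], "roll": 0, "gripper": 0.015}
    - {"offset": [0, 0, 0.04], "roll": 0, "gripper": 0.015}
    - {"offset": [0, 0, 0], "roll": 0, "gripper": 0.015}
    - {"offset": [0, 0, 0], "roll": 0, "gripper": 0.015}
    - {"offset": [0, 0, 0], "roll": 0, "gripper": 0.015}

```text
clock: 29.95
ee_pos: [0.5177, 0.2153, 0.1359]
eef_rot: [-3.14, -0.091, -0.002]
contact_force: [1.1, -0.9, 0.0]
gripper_width: 0.336
```

```bash
python3 - <<'E'
from h import *
go((.5197,.216),.0875,3)
E
```

```text
clock 29.95 at [0.5177 0.2153 0.1359] yaw 3.33 w 0.336
  roll 0.33
  then offset (mm) [ 2.  -0.6 48.4]
```

carry_out:
  plan:
    - {"offset": [0.002, -0.001, 0.02], "roll": 0.3, "gripper": 0.015}
    - {"offset": [0, 0, 0.02], "roll": 0, "gripper": 0.015}
    - {"offset": [0, 0, 0.008], "roll": 0, "gripper": 0.015}
    - {"offset": [0, 0, 0], "roll": 0, "gripper": 0.015}
    - {"offset": [0, 0, 0], "roll": 0, "gripper": 0.015}
    - {"offset": [0, 0, 0], "roll": 0, "gripper": 0.015}
    - {"offset": [0, 0, 0], "roll": 0, "gripper": 0.05}
    - {"offset": [0, 0, 0], "roll": 0, "gripper": 0.05}

```text
clock: 30.62
ee_pos: [0.5193, 0.2166, 0.0873]
eef_rot: [-3.14, -0.082, -0.002]
contact_force: [0.5, 0.9, -0.6]
gripper_width: 0.584
```

carry_out:
  plan:
    - {"offset": [0, 0, 0], "roll": 0, "gripper": 0.05}
    - {"offset": [0, 0, -0.02], "roll": 0, "gripper": 0.05}
    - {"offset": [0, 0, -0.04], "roll": 0, "gripper": 0.05}
    - {"offset": [0, 0, -0.04], "roll": 0, "gripper": 0.085}
    - {"offset": [-0.02, 0, -0.04], "roll": 0, "gripper": 0.085}
    - {"offset": [-0.02, 0, -0.03], "roll": 0, "gripper": 0.085}
    - {"offset": [0, 0, 0], "roll": 0, "gripper": 0.085}
    - {"offset": [0, 0, 0], "roll": 0, "gripper": 0.085}

```text
clock: 31.28
ee_pos: [0.4802, 0.2147, 0.2556]
eef_rot: [-3.14, -0.083, -0.006]
contact_force: [0.2, 0.3, -1.8]
gripper_width: 0.994
```

```bash
python3 - <<'E'
from h import *
c=cam('wrist'); save(c,'w13');np.save('w13.npy',c,allow_pickle=True); s=cam('scene'); save(s,'s13')
cv2.imwrite('pics/f13.png',cv2.cvtColor(np.hstack([c['frame'][:300,:512],cv2.resize(s['frame'][110:260,210:400],(288,300))]),cv2.COLOR_RGB2BGR))
print(manip.state()['clock'],np.round(manip.state()['ee_pos'],3))
E
```

```text
31.3833 [0.48  0.214 0.253]
```

View pics/f13.png

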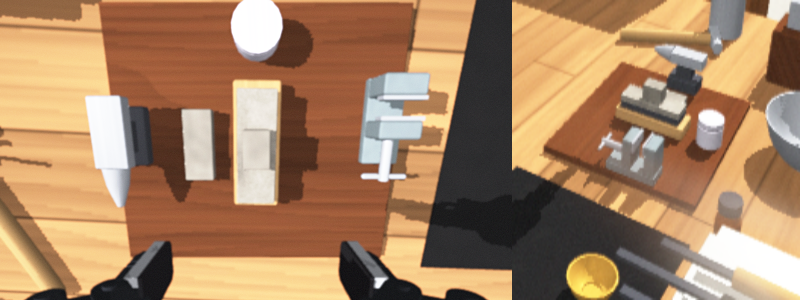

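Everything stands as asked: base and stack at (257,143), dressing block on the middle (257,150), short stone on the anvil side (198,145), tin behind (257,30). One last numeric check, then I hand in.

```bash
python3 - <<'E'
from h import *
c=np.load('w13.npy',allow_pickle=True).item()
print('dress',onplane(c,[(258,150)],.080).round(4))
print('bowl now (px 256,32-type) scene unchanged?')
a=cv2.imread('pics/scene0.png').astype(int);b=cv2.imread('pics/s13.png').astype(int)
f=lambda i:cv2.moments(((i[:,:,2]-i[:,:,0])[225:270,240:285]>90).astype(np.uint8))
for i in(a,b): m=f(i); print(m['m10']/m['m00'],m['m01']/m['m00'],m['m00'])
print('jar diff',np.abs(a-b)[200:225,340:370].mean())
manip.hand_in()
E
```

```text
dress [[0.5194 0.214  0.08  ]]
bowl now (px 256,32-type) scene unchanged?
22.62461059190031 23.026479750778815 642.0
22.609034267912772 23.023364485981308 642.0
jar diff 2.2231111111111113
the job is handed in; nothing more can be done
```

I set out the whole station and handed it in at about 31 s of the 128 s allowed. I get no verdict from the system, so these are my own last camera measurements:

| Item | Position found | Compared with the target |
|---|---|---|
| Base | (0.520, 0.216), yaw about 3–4° | Board centre (0.520, 0.213 to 0.216), yaw 2.9° |
| Long stone | (0.519, 0.216), on the base | About 1 mm off the base centre |
| Dressing stone | (0.519, 0.214), on the long stone | About 2 mm off the long stone's centre |
| Short stone | (0.517, 0.287), on the anvil side | 71 mm from the base centre, parallel to it |
| Oil tin | (0.643, 0.222), upright behind the base | About 123 mm from the base centre, in line with it |

The bowl's image position was unchanged to within 0.02 px. The area around the jar looked the same as at the start.

- **Board centre:** two views disagreed by about 3 mm in y, well inside the 15 mm tolerance.
- **Short stone grasp:** I gripped it about 10 mm higher than planned, because I read the arm's height while it was still settling. It held, and I used the actual height when placing it.
- **Heights from two views:** triangulation gave points between the middle and the top of each item. This fits the heights in the text but does not measure the top faces exactly.

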